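# Chuck the medium hollow punch for honing

### The arm

A 6-joint arm with a two-finger parallel gripper is mounted at the origin on the work surface. World frame = base frame: x ahead of the robot, y to its left, z up, the work surface at z = 0. Lengths are in m, angles in rad, forces in N, time in s.
With the tool pointing down it reaches from about 0.325 to 0.775 m from the base axis. Payload 5.5 kg.
Tool frame: the origin (TCP) lies between the finger pads; the fingertips stand 8 mm ahead of it and the grasp point (between the pads) lies 11 mm behind it (tcp_to_tips is the distance from the TCP to the fingertips, in m); z points along the fingers, y is the line along which they close (so a half turn about z gives the same grasp; the last joint's range is limited). The gripper opens to 88 mm and grips with 3 to 60 N. Pads are 20 mm wide; open, the fingers measure 115 mm over their backs; the gripper's body (75 mm by 178 mm) begins 61 mm behind the grasp point.
Start: joints at [1.182, 0.091, 1.231, -0, 1.82, -0.057], TCP at [0.195, 0.567, 0.231] pointing down, gripper open.
Joint ranges: [-2.87, 2.87], [-0.86, 2.18], [0.17, 2.46], [-1.51, 4.65], [0.06, 2.69], [-2.65, 2.65]. Speed limits (rad/s): [2.57, 2.57, 3.01, 3.14, 3.14, 3.14].

### API

Orientations are given as a unit quaternion [w, x, y, z].
In Python, from bench import * gives the robot as it stands. Calls block until the motion is done:
- move_to(position, orientation): joint-space move of the TCP to a pose.
- move_l(position, speed=0.15, orientation=None): straight line of the TCP; orientation=None keeps the orientation; speed is the mean speed in m/s.
- movej(angles): joint-space move.
- gripper_open() and close(): open the fingers fully, or close them until they stop; the grip force is fixed at half the most.
- hold(seconds).
- inverse_kinematics(position, orientation): joint angles nearest the present ones, or None.
- state(): the state.
- get_image(name): name is "scene" or "top"; returns a dict with "frame" (384x512x3 uint8, blue, green, red), "depth" (384x512 float32, m along the optical axis (not along the pixel's ray), 0 where there is no reading), "camera_matrix" (3x3 intrinsics, pixels), "view" (4x4, takes a point from world to camera coordinates). Camera axes: x right, y up, looking along -z (the intrinsics and any distortion apply to the point x, -y, -z); pixel columns grow to the right and rows downward; lengths in m; the calibration is good to about 2 mm. A picture is of the moment at which its call begins.
A pose or a line that the arm cannot do raises IKError and nothing moves.
- job_done(): hands the job in; it is judged then, once.
The state is a dict: "time": time; "joint_pos": joint angles; "dq": joint speeds; "joint_torque": joint torques, N m; "ee_pos": TCP position; "ee_rot": TCP orientation; "ft_force": force on the tool from outside, world axes, zero at the start; "moment": the same for the moment, N m; "finger_gap": finger opening in m; "finger_force": force on a finger pad.
Only numpy, scipy, OpenCV 4.12 (cv2) and the standard library are available. Lean on these libraries where they do the work, as an engineer would, in place of code of your own. Each camera call takes 0.05 s, during which the arm holds its last target. There are 200 camera calls.

### The job

Take the medium of the three hollow punches from the rack, put its shank into the leaning chuck until the collar sits fully down on the jaws, and let go of it. Then push the chuck's sleeve round by its spokes, clockwise as seen looking into the mouth, until you clearly feel all three jaws bite and the punch stays firmly clamped by itself, but do not strain the chuck with more than about 12 N on a spoke. Leave the other punches in the rack and the things around where they are.

Things in the scene. Friction and masses are not known exactly. Their poses are not given: they have to be found in the camera images.
- chuck: fixed core of a three-jaw chuck on a grey stand (base 160 x 150 mm), axis leaning 30 degrees from vertical, to the robot's right and away from it. Origin on the axis, z out through the mouth, y level, x across and up. Jaw tops at z = 50 mm, jaw bottoms at z = 32; below them a round bore 26 mm across from z = 30 to 3 mm, solid below
- chuck_mouth (a point): point on the chuck's axis level with the jaw tops (chuck z = 50 mm), where the centre of the seated collar's underside belongs
- sleeve: the chuck's turning knurled steel ring, 76 mm across, z = 6 to 46 mm, axis and origin the chuck's. Three radial spokes 12 mm thick at z = 24 mm reach 94 mm out and end in black 18 mm balls, one along its own +x, the others 120 degrees either way. Clockwise seen into the mouth (about its -z) closes the jaws, each by 4 mm per rad, 2.3 rad stop to stop; friction holds it
- spoke_end (a point): centre of the ball at the end of the sleeve's +x spoke. Turning the sleeve free takes 0.3 N m, about 3.7 N pushing a spoke 80 mm from the axis; beyond that each jaw squeezes by about 7 N for every further 1 N pushed there. When let go at most about 25 N stays on each jaw
- jaw0: one of three steel jaws, 12 mm wide, 18 mm tall, sliding towards the chuck's axis. Axes: z as the chuck, x outward from the chuck's axis; its flat gripping face lies at x = 17.5 mm in its own frame, and its origin is on the chuck's axis when wide open, moving along -x as it closes
- jaw1: one of three steel jaws, 12 mm wide, 18 mm tall, sliding towards the chuck's axis. Axes: z as the chuck, x outward from the chuck's axis; its flat gripping face lies at x = 17.5 mm in its own frame, and its origin is on the chuck's axis when wide open, moving along -x as it closes
- jaw2: one of three steel jaws, 12 mm wide, 18 mm tall, sliding towards the chuck's axis. Axes: z as the chuck, x outward from the chuck's axis; its flat gripping face lies at x = 17.5 mm in its own frame, and its origin is on the chuck's axis when wide open, moving along -x as it closes
- punch_s: upright steel hollow punch 95 mm long, hung by its collar in a rack hole. Origin: centre of its lower end, z up its axis. From below: plain round shank 45 mm long, collar 48 mm across and 6 mm thick (underside at z = 45 mm), round head 44 mm tall, its last 6 mm tapering. This is the small one: shank 12 mm, head 18 mm across (too thin for the jaws).
- punch_m: upright steel hollow punch 95 mm long, hung by its collar in a rack hole. Origin: centre of its lower end, z up its axis. From below: plain round shank 45 mm long, collar 48 mm across and 6 mm thick (underside at z = 45 mm), round head 44 mm tall, its last 6 mm tapering. This is the medium one, to be clamped: shank 20 mm, head 26 mm across, about 0.26 kg.
- punch_l: upright steel hollow punch 95 mm long, hung by its collar in a rack hole. Origin: centre of its lower end, z up its axis. From below: plain round shank 45 mm long, collar 48 mm across and 6 mm thick (underside at z = 45 mm), round head 44 mm tall, its last 6 mm tapering. This is the large one: shank 30 mm, head 36 mm across (too thick for the bore).
- punch_m_collar (a point): centre of the underside of the medium punch's collar
- rack: fixed wooden rack, 75 x 260 mm, top at 70 mm height, with three 35 mm holes in a row along its y axis, 90 mm apart, the middle one at its origin (origin on the table). The punches' collars lie on its top, heads up to 120 mm; which size hangs where varies
- jar: closed jar, 72 mm across, 110 mm tall, origin at centre of its underside; a bystander
- stone: grey honing stone 50 x 160 x 25 mm lying along its y axis, origin at centre of its underside; a bystander
- disc: dark steel disc 90 mm across, 16 mm thick, origin at centre of its underside; a bystander
- mallet: hammer lying flat along its x axis; a bystander
There are look-alikes about, which are no part of the job. What is shaped like the punch_m but orange or yellow is not meant. There is more than one size of the part that bears chuck; the job needs the smaller.

How it is judged:
On the way, in this order (a step that is already met when the one before it is completed fails the run):
1. the medium punch sits in the chuck, collar down on the jaws, let go, not yet clamped (distance between punch_m_collar and chuck_mouth below 0.012 m and z of punch_m_collar in the frame of chuck below 0.054 m and angle between the z axis of punch_m and the z axis of chuck, either way round below 0.25 rad and contact force between the fingers and punch_m below 0.1 N), for 0.2 s.
2. all three jaws grip the shank (contact force between each of jaw0, jaw1, jaw2 and punch_m above 8 N), for 0.2 s.
At the end, for the whole second after the job is handed in: the medium punch is clamped in the chuck: collar centre within 4 mm of the chuck mouth point, axis within 3.4 degrees of the chuck's, at rest, each of the three jaws pressing on it with more than 8 N (all of step 2 and distance between punch_m_collar and chuck_mouth below 0.004 m and angle between the z axis of punch_m and the z axis of chuck, either way round below 0.06 rad and linear speed of punch_m below 0.01 m/s); the robot touches nothing.
It fails at once if a jaw is strained by more than 80 N on the punch (contact force between any of jaw0, jaw1, jaw2 and punch_m above 80 N).
It fails at once if another punch is moved more than 25 mm (distance of any of punch_s, punch_l from where it was at the start of the episode above 0.025 m).
It fails at once if a bystander is moved more than 30 mm (distance of any of jar, stone, disc, mallet from where it was at the start of the episode above 0.03 m).
It also fails if it takes over 61 s, if anything falls off the work surface, if the arm or the gripper's body presses on something with over 40 N, if the wrist force passes 120 N, or if a joint passes its speed limit or range.

## Working session

There is one attempt and no reset: what is moved stays moved. The work goes in short steps, each a Python script; the robot and the scene stay as the last script left them, time stands still between calls to the robot, and variables do not carry over. Pictures are saved under pics/ and viewed, at most 10 in all, crops included, and the job is handed in when it is done.

```bash
ls; mkdir -p pics; python3 - <<'E'
from bench import *
import cv2,numpy as np
for n in("scene","top"):
    d=get_image(n); cv2.imwrite(f"pics/{n}0.png",d["frame"]); np.savez(f"{n}0.npz",**d)
    V=d["view"];print(n,d["camera_matrix"].round(1).tolist(),np.linalg.inv(V).round(3).tolist(),(d["depth"]>0).mean())
print(state())
E
```

```text
pics
scene [[384.4, 0.0, 256.5], [0.0, 384.4, 191.9], [0.0, 0.0, 1.0]] [[-0.041, -0.79, 0.612, 1.07], [0.999, -0.024, 0.036, 0.049], [-0.014, 0.613, 0.79, 0.926], [0.0, 0.0, 0.0, 1.0]] 0.995941162109375
top [[420.8, 0.0, 257.6], [0.0, 420.8, 186.1], [0.0, 0.0, 1.0]] [[0.012, 0.984, -0.178, 0.229], [-1.0, 0.016, 0.021, 0.02], [0.023, 0.178, 0.984, 1.409], [0.0, 0.0, 0.0, 1.0]] 0.99609375
{'time': 0.1, 'joint_pos': array([ 1.18228196e+00,  9.17912962e-02,  1.23177043e+00, -2.01636396e-05,
        1.81978142e+00, -5.66791956e-02]), 'dq': array([ 9.55154324e-05,  3.14339128e-04, -1.90046803e-03, -1.88846394e-04,
       -1.05915212e-03,  7.24981103e-04]), 'joint_torque': array([ 2.31855774e-03, -4.47854805e+01, -4.07570887e+01,  6.99485536e-02,
        2.83617951e-02, -9.28977011e-05]), 'ee_pos': array([0.19536904, 0.5670385 , 0.2296125 ]), 'ee_rot': array([-1.83690129e-04,  1.65159765e-01,  9.86266438e-01, -8.55809438e-04]), 'ft_force': array([ 0.85338592, -0.30750971,  0.36842954]), 'moment': array([-0.06430409, -0.03026806,  0.0066175 ]), 'finger_force': 0.0, 'finger_gap': 0.08788942103275595}
```

View pics/scene0.png

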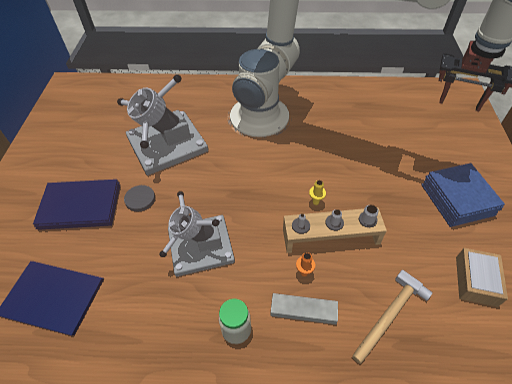

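View pics/top0.png

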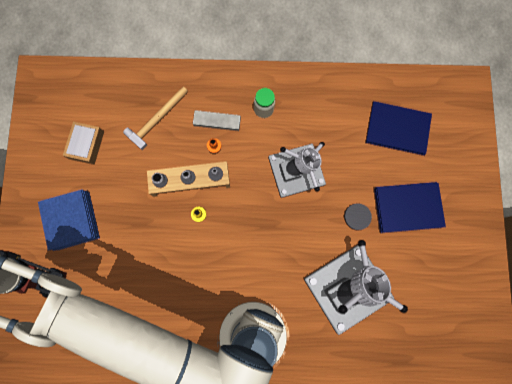

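Chuck candidates: the small one at scene (200,235) / top (300,165), and the large one at scene (160,125) / top (360,285). I take the small one.
Punch candidates in the scene view: rack (302,222), (336,218) and (369,214), plus yellow (318,192) and orange (306,264), which are not meant. By size I take the middle one in the rack, at (336,218). I'll check both choices in a close crop.

```bash
python3 - <<'E'
import cv2,numpy as np
a=cv2.imread("pics/scene0.png");b=cv2.imread("pics/top0.png")
f=lambda im,x,y,w,h,W,H:cv2.resize(im[y:y+h,x:x+w],(W,H),interpolation=cv2.INTER_CUBIC)
o=np.vstack([np.hstack([f(a,150,185,100,75,400,300),f(a,280,185,100,75,400,300)]),np.hstack([f(b,260,130,80,60,400,300),f(b,145,145,80,60,400,300)])])
cv2.imwrite("pics/crop0.png",o)
E
```

```text
(no output)
```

View pics/crop0.png

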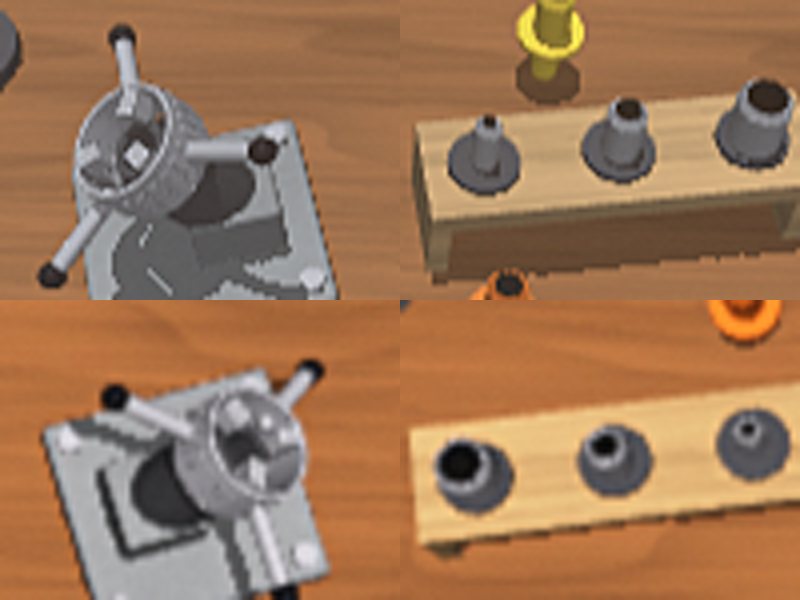

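The crop confirms it: the middle punch in the rack, scene (336,218), is the medium one. The small chuck's balls are at scene (180,194), (216,223), (163,253) and at top (317,188), (283,149), (322,144).

```bash
cat > meas.py <<'E'
import cv2,numpy as np
from scipy.optimize import least_squares
def cloud(d):
    K=d["camera_matrix"];h,w=d["depth"].shape;v,u=np.mgrid[:h,:w];z=d["depth"]
    P=np.stack([(u-K[0,2])/K[0,0]*z,-(v-K[1,2])/K[1,1]*z,-z,np.ones_like(z)],-1)
    return (P@np.linalg.inv(d["view"]).T)[...,:3]
def proj(d,P):
    c=np.c_[P,np.ones(len(P))]@d["view"].T;K=d["camera_matrix"]
    return np.c_[K[0,0]*c[:,0]/-c[:,2]+K[0,2],K[1,1]*c[:,1]/c[:,2]+K[1,2]]
def dark(d,u,v,r=6,th=60):
    s=d["frame"][v-r:v+r+1,u-r:u+r+1].astype(float).max(-1)
    w=np.clip(th-s,0,30); n,l=cv2.connectedComponents((w>0).astype(np.uint8))
    k=np.bincount(l[w>0]).argmax(); w=w*(l==k); y,x=np.mgrid[:2*r+1,:2*r+1]
    return [u-r+(w*x).sum()/w.sum(),v-r+(w*y).sum()/w.sum()]
def Rchuck(az,lean=np.pi/6):
    z=np.array([np.sin(lean)*np.cos(az),np.sin(lean)*np.sin(az),np.cos(lean)])
    y=np.cross(z,[0,0,1]);y/=np.linalg.norm(y)   # level
    x=np.cross(y,z)                              # across and up
    return np.c_[x,y,z]
E
python3 - <<'E'
from meas import *
D={n:dict(np.load(n+"0.npz")) for n in("scene","top")}
B={"scene":[(180,194),(216,223),(163,253)],"top":[(317,188),(283,149),(322,144)]}
px={n:np.array([dark(D[n],u,v) for u,v in B[n]]) for n in D}
print({n:px[n].round(1).tolist() for n in px})
C={n:cloud(D[n]) for n in D}
T=[]
for i in range(3):
    f=lambda p:np.r_[proj(D["scene"],p[None])[0]-px["scene"][i],proj(D["top"],p[None])[0]-px["top"][i]]
    s=least_squares(f,[.55,-.1,.12]);T.append(s.x)
    print(s.x.round(4),s.fun.round(2),[C[n][int(round(px[n][i,1])),int(round(px[n][i,0]))].round(3).tolist() for n in D])
T=np.array(T);c=T.mean(0);n=np.cross(T[1]-T[0],T[2]-T[0]);n/=np.linalg.norm(n);n*=np.sign(n[2])
print("c",c,"n",n,"lean",np.degrees(np.arccos(n[2])),"az",np.degrees(np.arctan2(n[1],n[0])),np.linalg.norm(T-c,axis=1))
# joint fit of ball centres with lean 30
def model(p): 
    R=Rchuck(p[3]);a=p[4]+np.array([0,1,2])*2*np.pi/3*p_s
    return p[:3]+p[5]*(np.c_[np.cos(a),np.sin(a),0*a]@R.T)
best=None
for p_s in(1,-1):
  for a0 in np.arange(0,6.28,1):
    s=least_squares(lambda p:np.r_[(proj(D["scene"],model(p))-px["scene"]).ravel(),(proj(D["top"],model(p))-px["top"]).ravel()],[*c,np.arctan2(n[1],n[0]),a0,.09])
    if best is None or s.cost<best[0]: best=(s.cost,s.x,p_s,s.fun)
print(best)
p=best[1];p_=p;R=Rchuck(p[3])
print("origin",p[:3]-.024*R[:,2],"mouth",p[:3]+.026*R[:,2],"R",R.round(3).tolist())
# depth points in chuck frame: sleeve cylinder refine
Q=np.vstack([C[n].reshape(-1,3) for n in D]);o=p[:3]-.024*R[:,2]
L=(Q-o)@R;r=np.hypot(L[:,0],L[:,1]);m=(abs(r-.038)<.008)&(L[:,2]>.010)&(L[:,2]<.040)
def res(q):
    R=Rchuck(q[2]);o2=o+q[0]*R0[:,0]+q[1]*R0[:,1];l=(Q[m]-o2)@R;return np.hypot(l[:,0],l[:,1])-.038
R0=R;s=least_squares(res,[0,0,p[3]],loss="soft_l1",f_scale=.002);print("cyl",m.sum(),s.x,np.std(s.fun),np.mean(s.fun))
# sleeve top face/jaw tops height
for lo,hi in((.019,.03),(.032,.042)):
    k=(r>lo)&(r<hi)&(L[:,2]>.035)&(L[:,2]<.065);print(lo,k.sum(),np.percentile(L[k,2],[10,50,75,90]).round(4))
# punches: head
for nm,c0 in(("scene",(336,218)),("top",(187,177))):
    P=C[nm][c0[1]-22:c0[1]+22,c0[0]-14:c0[0]+15].reshape(-1,3)
    for lo,hi,rr in((.085,.110,.013),(.0735,.080,None)):
        k=(P[:,2]>lo)&(P[:,2]<hi);X=P[k]
        if rr: s=least_squares(lambda q:np.hypot(X[:,0]-q[0],X[:,1]-q[1])-rr,X.mean(0)[:2]+[-.005 if nm=="scene" else .005,0],loss="soft_l1",f_scale=.002);print(nm,k.sum(),s.x,np.std(s.fun))
        else: print(nm,"collar",k.sum(),X.mean(0),X.min(0),X.max(0))
E
```

```text
{'scene': [[180.4, 193.4], [215.1, 222.8], [162.4, 254.3]], 'top': [[316.6, 188.5], [282.5, 149.1], [322.3, 143.0]]}
[ 0.4574 -0.1902  0.1212] [-0.39 -0.01 -0.46  0.07] [[0.465, -0.187, 0.133], [0.455, -0.192, 0.127]]
[ 0.572  -0.0812  0.1599] [-0.18 -0.   -0.24  0.02] [[0.58, -0.079, 0.171], [0.568, -0.082, 0.174]]
[ 0.6168 -0.217   0.0791] [-0.55 -0.02 -0.73  0.13] [[0.623, -0.213, 0.092], [0.613, -0.216, 0.094]]
c [ 0.54870749 -0.162797    0.12006599] n [ 0.15162611 -0.46800552  0.87062067] lean 29.469154125700005 az -72.04852595640894 [0.09534207 0.09374968 0.09616744]
(np.float64(1.0419954781705638), array([ 0.54866655, -0.1629148 ,  0.11993368, -1.28633606,  4.72998268,
       -0.09563227]), -1, array([-0.59710569,  0.44247395,  0.03381504, -0.12336323, -0.56238538,
       -0.30952855, -0.27190346,  0.226454  , -0.44875178, -0.41300284,
       -0.66473791,  0.40519929]))
origin [ 0.54529888 -0.15139704  0.09914907] mouth [ 0.55231487 -0.17539237  0.14245034] R [[-0.243, -0.96, 0.14], [0.831, -0.281, -0.48], [0.5, 0.0, 0.866]]
cyl 548 [ 0.0052236  -0.00141232 -1.28694084] 0.002753046158554683 -0.00025638645875693093
0.019 172 [0.0383 0.0496 0.053  0.0543]
0.032 345 [0.0381 0.0466 0.0488 0.0505]
scene 59 [0.50080851 0.2194036 ] 0.0008099008439390179
scene collar 110 [0.50936996 0.21828745 0.07532357] [0.48169138 0.19691957 0.0735348 ] [0.52593106 0.24233024 0.0799736 ]
top 17 [0.49734514 0.21804321] 0.0009461919181059535
top collar 125 [0.49392701 0.21453733 0.07586344] [0.45688736 0.17357759 0.07352434] [0.53395218 0.26273981 0.07983753]
```

```bash
cat > rob.py <<'E'
from bench import *
from meas import *
from scipy.spatial.transform import Rotation as Rot
AZ=-1.2865; CR=Rchuck(AZ); CZ24=np.array([.5496,-.1629,.1235]); CO=CZ24-.024*CR[:,2]
def quat(z,y):
    z=z/np.linalg.norm(z);y=y-z*(y@z);y/=np.linalg.norm(y)
    return Rot.from_matrix(np.c_[np.cross(y,z),y,z]).as_quat(scalar_first=True)
def cq(phi): return quat(-CR[:,2],CR@[np.cos(phi),np.sin(phi),0])   # tool y at angle phi in chuck plane
def cp(x,y,z): return CO+CR@[x,y,z]
def pol(r,a,z): return cp(r*np.cos(a),r*np.sin(a),z)
E
python3 - <<'E'
from rob import *
C=cloud(dict(np.load("scene0.npz")))
q=lambda y:quat(np.array([0,0,-1.]),np.array(y))
pm=np.array([.499,.2187])
for s in(1,-1):
    for z in(.2,.088):print("pick",s,z,np.round(inverse_kinematics([*pm,z],q([s*.995,s*.1,0])),2))
for d in range(-180,180,30):
    a=[inverse_kinematics(cp(0,0,z),cq(np.radians(d))) for z in(.068,.13)]
    print("ins",d,[None if x is None else x.round(2).tolist() for x in a])
for s in(1,-1):
  for a in range(130,-40,-20):
    t=np.radians(a);x=[inverse_kinematics(pol(.07,t,z),cq(t+s*np.pi/2)) for z in(.024,.1)]
    print("push",s,a,[None if k is None else k.round(2).tolist() for k in x])
E
```

```text
pick 1 0.2 [ 0.35 -0.06  1.44 -0.    1.76  0.25]
pick 1 0.088 [ 0.35 -0.04  1.61 -0.    1.56  0.25]Traceback (most recent call last):
  File "<stdin>", line 6, in <module>
    return _wrapfunc(a, 'round', decimals=decimals, out=out)
    return _wrapit(obj, method, *args, **kwds)
    result = getattr(arr, method)(*args, **kwds)
TypeError: unsupported operand type(s) for *: 'NoneType' and 'float'
```

```bash
python3 - <<'E'
from rob import *
for d in range(-180,180,30):
    a=[inverse_kinematics(cp(0,0,z),cq(np.radians(d))) for z in(.068,.13)]
    print("ins",d,[None if x is None else x.round(2).tolist() for x in a])
for s in(1,-1):
  for a in range(130,-40,-20):
    t=np.radians(a);x=[inverse_kinematics(pol(.07,t,z),cq(t+s*np.pi/2)) for z in(.024,.1)]
    print("push",s,a,[None if k is None else k.round(2).tolist() for k in x])
E
```

```text
ins -180 [[-0.57, 0.36, 1.13, 0.38, 2.04, 0.82], [-0.6, 0.42, 0.96, 0.39, 2.15, 0.84]]
ins -150 [[-0.57, 0.36, 1.13, 0.38, 2.04, 0.3], [-0.6, 0.42, 0.96, 0.39, 2.15, 0.31]]
ins -120 [[-0.57, 0.36, 1.13, 0.38, 2.04, -0.23], [-0.6, 0.42, 0.96, 0.39, 2.15, -0.21]]
ins -90 [[-0.57, 0.36, 1.13, 0.38, 2.04, -0.75], [-0.6, 0.42, 0.96, 0.39, 2.15, -0.73]]
ins -60 [[-0.57, 0.36, 1.13, 0.38, 2.04, -1.27], [-0.6, 0.42, 0.96, 0.39, 2.15, -1.26]]
ins -30 [[-0.57, 0.36, 1.13, 0.38, 2.04, -1.8], [-0.6, 0.42, 0.96, 0.39, 2.15, -1.78]]
ins 0 [[-0.57, 0.36, 1.13, 0.38, 2.04, -2.32], [-0.6, 0.42, 0.96, 0.39, 2.15, -2.3]]
ins 30 [None, None]
ins 60 [None, None]
ins 90 [[-0.57, 0.36, 1.13, 0.38, 2.04, 2.39], [-0.6, 0.42, 0.96, 0.39, 2.15, 2.41]]
ins 120 [[-0.57, 0.36, 1.13, 0.38, 2.04, 1.87], [-0.6, 0.42, 0.96, 0.39, 2.15, 1.89]]
ins 150 [[-0.57, 0.36, 1.13, 0.38, 2.04, 1.34], [-0.6, 0.42, 0.96, 0.39, 2.15, 1.36]]
push 1 130 [[-0.65, 0.32, 1.28, 0.33, 1.95, -0.0], [-0.68, 0.38, 1.09, 0.33, 2.09, 0.01]]
push 1 110 [[-0.65, 0.26, 1.34, 0.33, 1.96, 0.35], [-0.68, 0.31, 1.15, 0.34, 2.09, 0.36]]
push 1 90 [[-
[... 450 characters left out ...]
 -30 [None, None]
push -1 130 [None, None]
push -1 110 [None, None]
push -1 90 [[-0.63, 0.2, 1.38, 0.34, 1.97, -2.42], [-0.67, 0.26, 1.2, 0.34, 2.1, -2.41]]
push -1 70 [[-0.61, 0.16, 1.4, 0.35, 1.98, -2.04], [-0.64, 0.22, 1.22, 0.36, 2.1, -2.03]]
push -1 50 [[-0.57, 0.15, 1.4, 0.36, 1.98, -1.65], [-0.61, 0.21, 1.22, 0.37, 2.11, -1.64]]
push -1 30 [[-0.54, 0.15, 1.38, 0.38, 1.98, -1.26], [-0.58, 0.21, 1.2, 0.39, 2.11, -1.25]]
push -1 10 [[-0.5, 0.18, 1.34, 0.4, 1.98, -0.87], [-0.54, 0.24, 1.16, 0.41, 2.11, -0.86]]
push -1 -10 [[-0.47, 0.23, 1.28, 0.41, 1.97, -0.49], [-0.52, 0.29, 1.1, 0.42, 2.1, -0.48]]
push -1 -30 [[-0.46, 0.29, 1.22, 0.41, 1.97, -0.12], [-0.5, 0.35, 1.03, 0.42, 2.1, -0.11]]
```

```bash
python3 - <<'E'
from rob import *
q=quat(np.array([0,0,-1.]),np.array([.995,.1,0]))
t0=state()["time"]
move_to([.499,.2187,.20],q)
move_l([.499,.2187,.088],.15);close();s=state();print(s["time"]-t0,s["finger_gap"],s["finger_force"])
move_l([.499,.2187,.21],.2);s=state();print(s["time"],s["ft_force"],s["finger_gap"])
move_to(cp(0,0,.135),cq(np.radians(-150)));hold(.2);s=state();print(s["time"],s["ee_pos"],cp(0,0,.135),s["ft_force"],s["finger_gap"])
o=[]
for n in("scene","top"):
    d=get_image(n);np.savez(n+"1.npz",**d)
    u,v=(190,215) if n=="scene" else (305,155)
    o.append(cv2.resize(d["frame"][v-50:v+50,u-50:u+50],(400,400),interpolation=cv2.INTER_CUBIC))
cv2.imwrite("pics/c1.png",np.hstack(o))
E
```

```text
3.5667 0.0254643566887921 29.99987118761055
4.425 [ 0.32377244  0.239506   -3.48287157] 0.02560689964388788
6.2583 [ 0.56559227 -0.21477112  0.22008421] [ 0.56516676 -0.21617219  0.21962882] [ 0.77234344 -0.37915293 -3.05688309] 0.025237086409961734
```

View pics/c1.png

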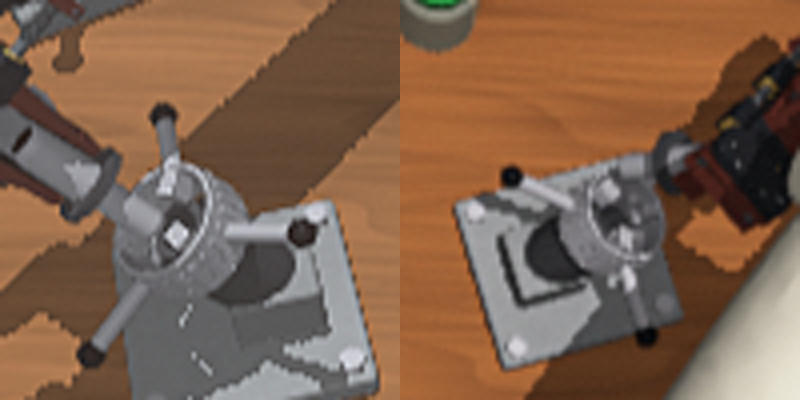

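The left crop (scene) shows the held punch's shank tip just short of the mouth at about scene (176,218), with its collar at (163,211). In the right crop (top) the collar is at about (323,144.5). I compare these with the robot's own pose to correct the camera bias.

```bash
python3 - <<'E'
from rob import *
s=state();tz=Rot.from_quat(s["ee_rot"],scalar_first=True).as_matrix();print("axis err",np.degrees(np.arccos(-tz[:,2]@CR[:,2])))
col=s["ee_pos"]+.015*tz[:,2]; tip=s["ee_pos"]+.063*tz[:,2]
D={n:dict(np.load(n+"1.npz")) for n in("scene","top")}
B={"scene":[(180,194),(216,223),(163,253)],"top":[(317,188),(283,149),(322,144)]}
D0={n:dict(np.load(n+"0.npz")) for n in D}
off={}
for n,(u,v) in {"scene":(163,211),"top":(323,144)}.items():
    im=D[n]["frame"][v-14:v+15,u-14:u+15].astype(int);mx=im.max(-1);sat=mx-im.min(-1)
    m=((mx<115)&(mx>50)&(sat<14)).astype(np.uint8)
    k,l,st,ce=cv2.connectedComponentsWithStats(m);i=1+st[1:,4].argmax()
    h=cv2.convexHull(np.argwhere(l==i)[:,::-1].astype(np.int32));M=cv2.moments(h)
    obs=np.array([u-14+M["m10"]/M["m00"],v-14+M["m01"]/M["m00"]])
    pr=proj(D[n],col[None])[0];print(n,"area",st[i].tolist(),"obs",obs.round(1),"pred",pr.round(1),"tip pred",proj(D[n],tip[None])[0].round(1),"mouth pred",proj(D[n],cp(0,0,.05)[None])[0].round(1))
    for r in m:print("".join(".#"[x] for x in r))
E
```

```text
axis err 0.03557000666842878
scene area [0, 0, 29, 23, 189] obs [161.  208.6] pred [158.6 207. ] tip pred [172.3 215. ] mouth pred [178.  218.4]
###..........................
.####........................
..####.......................
..######.....................
...#######...................
.....#######......#..........
......#######...####.........
.......##############........
........##.##########........
................#####........
................#####........
................####.........
##..............####.........
.##............#####........#
..###.........#######....#.##
....##.......######.##..#.##.
......##.....#####...###.####
.......##.########...##....#.
.......##########............
......##########.............
......########...............
......#######....#...........
.......####.......#..........
....................#........
.....................##......
......................###....
.......................###...
...................#.....####
.......................#.####
top area [0, 8, 21, 21, 180] obs [318.2 148.3] pred [326.3 148.5] tip pred [316.3 154
[... 198 characters left out ...]
..........
.............................
.............................
.............####............
...........######............
...........######............
..........###########........
..........####....###........
.........####....#...........
.......######...#............
.......######.###...#........
.......##########............
#......###...####............
##.....###...###.............
##########...................
##########...................
#########....................
.########....................
.#########...................
###########..................
###########..................
###########..................
.###########.................
..##.#######.................
```

```bash
python3 - <<'E'
from rob import *
s=state();tz=Rot.from_quat(s["ee_rot"],scalar_first=True).as_matrix()[:,2]
o=[]
for n,(u,v) in {"scene":(168,212),"top":(318,150)}.items():
    d=dict(np.load(n+"1.npz"));im=cv2.resize(d["frame"][v-25:v+25,u-25:u+25],(400,400),interpolation=cv2.INTER_CUBIC)
    P=proj(d,np.array([s["ee_pos"]+k*tz for k in(-.032,.015,.063)]+[cp(0,0,.05)]))
    for p,c in zip(P,((0,255,0),(0,255,255),(0,0,255),(255,0,0))): cv2.circle(im,tuple(int(x) for x in ((p-[u-25,v-25]+.5)*8)),5,c,2)
    o.append(im)
    C=cloud(d);print(n,C[v-25:v+25:1,u-25:u+25].shape)
cv2.imwrite("pics/c2.png",np.hstack(o))
E
```

```text
scene (50, 50, 3)
top (50, 50, 3)
```

View pics/c2.png

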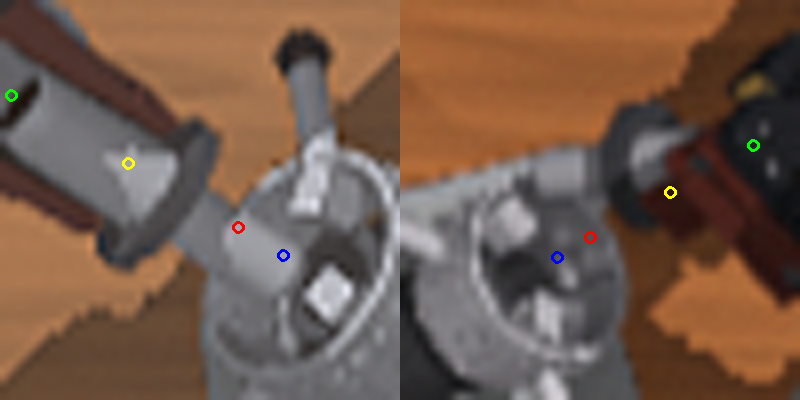

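```bash
python3 - <<'E'
from rob import *
s=state();T=Rot.from_quat(s["ee_rot"],scalar_first=True).as_matrix()
D={n:dict(np.load(n+"1.npz")) for n in("scene","top")}
R={}
for k,a,b in(("collar",(163.,211.),(322.2,145.2)),("tip",(177,219.7),(311,146.2))):
    f=lambda p:np.r_[proj(D["scene"],p[None])[0]-a,proj(D["top"],p[None])[0]-b]
    r=least_squares(f,s["ee_pos"]);R[k]=r.x;print(k,r.x.round(4),r.fun.round(2),"tool frame",((r.x-s["ee_pos"])@T).round(4))
ax=R["tip"]-R["collar"];print(np.linalg.norm(ax),(ax/np.linalg.norm(ax))@T)
for n,(u,v) in {"scene":[(163,211),(174,217)],"top":[(324,146),(312,146)]}.items() if 0 else []:pass
C=cloud(D["scene"]);Ct=cloud(D["top"])
for nm,c,pts in(("scene",C,[(168,209),(158,206),(150,202),(170,215),(175,218)]),("top",Ct,[(321,146),(317,146),(314,146),(326,144)])):
    for u,v in pts:print(nm,u,v,((c[v,u]-s["ee_pos"])@T).round(4))
E
```

```text
collar [ 0.5736 -0.1961  0.2058] [-0.03 -0.   -0.04  0.01] tool frame [0.0149 0.0006 0.0203]
tip [ 0.5779 -0.1676  0.1778] [ 0.13  0.    0.17 -0.03] tool frame [ 0.0298 -0.0007  0.0576]
0.040196206646007863 [ 0.37025842 -0.03376029  0.92831511]
scene 168 209 [ 0.035  -0.0121  0.0115]
scene 158 206 [ 0.0206 -0.0044 -0.0045]
scene 150 202 [ 0.0156 -0.0023 -0.0249]
scene 170 215 [ 0.031  -0.0021  0.0304]
scene 175 218 [ 0.037  -0.0028  0.0427]
top 321 146 [ 0.0186 -0.0171  0.0081]
top 317 146 [ 0.0234 -0.0115  0.0267]
top 314 146 [ 0.0282 -0.0124  0.0356]
top 326 144 [ 0.0304 -0.0789 -0.0739]
```

```bash
cat >> rob.py <<'E'
def fit_held(D,verbose=1):
    """fit held punch in tool frame: axis point (x at z=.015), tilt, y offset; per camera"""
    s=state();T=Rot.from_quat(s["ee_rot"],scalar_first=True).as_matrix();out={}
    for n in D:
        L=((cloud(D[n]).reshape(-1,3)-s["ee_pos"])@T);q=np.array([.0135,.36,0.,0.])
        for it in range(6):
            def res(q,X):
                a=np.array([np.sin(q[1]),q[3],np.cos(q[1])]);a/=np.linalg.norm(a);w=X-[q[0],q[2],.015]
                t=w@a;return np.linalg.norm(w-np.outer(t,a),axis=1),t
            r,t=res(q,L);w=.006 if it<3 else .0035
            sh=(abs(r-.010)<w)&(t>.007)&(t<.045);hd=(abs(r-.013)<w)&(t<-.006)&(t>-.038)
            m=sh|hd;rad=np.where(sh,.010,.013)[m]
            f=least_squares(lambda q:np.r_[res(q,L[m])[0]-rad,(q[3]-0)*.05],q,loss="soft_l1",f_scale=.001);q=f.x
        out[n]=q
        if verbose:print(n,sh.sum(),hd.sum(),q.round(4),np.std(f.fun).round(5))
    return out
E
python3 - <<'E'
from rob import *
D={n:dict(np.load(n+"1.npz")) for n in("scene","top")}
fit_held(D)
# depth bias check: table & chuck sleeve cylinder with cleaner bands per camera (first images)
for n in D:
    d=dict(np.load(n+"0.npz"));C=cloud(d).reshape(-1,3);L=(C-CO)@CR
    r=np.hypot(L[:,0],L[:,1]);z=L[:,2]
    m=(abs(r-.038)<.006)&(((z>.008)&(z<.017))|((z>.031)&(z<.043)));X=C[m]
    f=least_squares(lambda q:np.hypot(*(((X-CO)@CR)[:,:2]-q).T)-.038,[0,0],loss="soft_l1",f_scale=.001)
    k=(r>.034)&(r<.037)&(abs(z-.046)<.008)
    print(n,"sleeve dxy",f.x.round(4),m.sum(),np.std(f.fun).round(4),"rim z",np.median(z[k]).round(4),k.sum())
E
```

```text
scene 128 187 [ 1.62e-02  3.69e-01  2.00e-04 -6.60e-03] 0.00122
top 49 37 [ 0.0132  0.3593 -0.0047  0.0954] 0.00155
scene sleeve dxy [ 0.003  -0.0013] 248 0.0015 rim z 0.0449 60
top sleeve dxy [0.0031 0.0029] 129 0.0019 rim z 0.0451 26
```

```bash
cat >> rob.py <<'E'
CO=CO+CR@[.003,.0008,-.001]
def held(th,x0,y0,phi,c):
    """tool pose putting held punch axis on chuck axis, collar underside at chuck coords c"""
    q0=Rot.from_quat(cq(phi),scalar_first=True).as_matrix()     # frame with z=-chuck z, y=tool y
    T=q0@Rot.from_euler("y",-th).as_matrix()                    # tool axes; punch axis in tool=(sin th,0,cos th)
    col=np.array([x0,y0,.015])+.003*np.array([np.sin(th),0,np.cos(th)])
    return cp(*c)-T@col, Rot.from_matrix(T).as_quat(scalar_first=True)
E
python3 - <<'E'
from rob import *
for n in("scene","top"):
    C=cloud(dict(np.load(n+"0.npz"))).reshape(-1,3);L=(C-CO)@CR;r=np.hypot(L[:,0],L[:,1]);z=L[:,2]
    m=(abs(r-.038)<.005)&(((z>.008)&(z<.017))|((z>.031)&(z<.043)))
    f=least_squares(lambda q:np.hypot(L[m,0]-q[0],L[m,1]-q[1])-q[2],[0,0,.038],loss="soft_l1",f_scale=.001);print(n,f.x.round(4))
    k=(r<.032)&(abs(z-.050)<.006);i=L[k];print("jaw tops r,ang,z:",[(round(float(a)),round(float(b*1000),1)) for a,b in zip(np.degrees(np.arctan2(i[:,1],i[:,0])),np.hypot(i[:,0],i[:,1]))][:40],np.median(i[:,2]))
for d in(-180,-150,-120):
    for h in(.05,.11,.14):
        p,q=held(.367,.0147,0,np.radians(d),(0,0,h));k=inverse_kinematics(p,q);print(d,h,p.round(3),None if k is None else k.round(2))
p,q=held(.367,.0147,0,np.radians(-150),(0,0,.135))
move_to(p,q);hold(.3);s=state();print(s["time"],s["ft_force"],s["finger_gap"])
D={n:get_image(n) for n in("scene","top")}
for n in D:np.savez(n+"2.npz",**D[n])
fit_held(D)
o=[]
for n,(u,v) in {"scene":(168,210),"top":(318,150)}.items():
    im=cv2.resize(D[n]["frame"][v-25:v+25,u-25:u+25],(400,400),interpolation=cv2.INTER_CUBIC)
    for x in proj(D[n],np.array([cp(0,0,.05),cp(0,0,.09),cp(0,0,.135)])): cv2.circle(im,tuple(int(x) for x in ((x-[u-25,v-25]+.5)*8)),4,(0,0,255),1)
    o.append(im)
cv2.imwrite("pics/c3.png",np.hstack(o))
E
```

```text
scene [ 0.0007 -0.0026  0.0367]
jaw tops r,ang,z: [(65, 27.9), (60, 28.2), (55, 28.6), (53, 29.6), (88, 31.7), (84, 31.2), (66, 25.7), (60, 25.8), (47, 25.5), (46, 26.7), (46, 28.0), (98, 31.8), (74, 24.0), (68, 23.8), (58, 23.3), (44, 23.2), (48, 24.7), (39, 25.6), (70, 20.4), (66, 21.0), (56, 20.8), (44, 21.1), (44, 22.4), (42, 23.6), (70, 17.9), (47, 16.6), (41, 17.6), (43, 19.0), (44, 20.3), (80, 15.8), (66, 14.8), (63, 15.8), (42, 15.6), (36, 16.8), (43, 18.2), (77, 14.2), (67, 14.0), (45, 13.6), (37, 14.7), (128, 32.0)] 0.050233445298208015
top [0.001  0.0031 0.0367]
jaw tops r,ang,z: [(-89, 31.1), (-105, 31.6), (-108, 30.8), (-66, 32.0), (-61, 28.1), (-72, 26.0), (-133, 31.0), (-49, 28.7), (-52, 26.4), (-61, 23.8), (-73, 21.7), (-46, 28.3), (-46, 26.4), (-45, 24.9), (-53, 21.9), (-72, 19.1), (-75, 17.5), (-42, 26.2), (-47, 23.3), (-47, 21.6), (-45, 20.2), (-69, 16.4), (-65, 15.0), (-39, 20.2), (-35, 19.3), (-45, 15.5), (-34, 18.1), (-38, 15.3), (-174, 13.4), (-177, 16.7), (-179, 20.5), (-179, 25.9), (180, 29.3), (-177, 15.9), (178, 15.8), (176, 19.4), (172, 19.9), (176, 28.0),
[... 161 characters left out ...]
65  0.68  0.14  2.43  0.79]
-180 0.14 [ 0.559 -0.229  0.244] [-0.49  0.69  0.57  0.14  2.5   0.78]
-150 0.05 [ 0.549 -0.189  0.164] [-0.41  0.45  0.99  0.05  2.16  0.28]
-150 0.11 [ 0.557 -0.218  0.216] [-0.44  0.51  0.82  0.03  2.27  0.25]
-150 0.14 [ 0.561 -0.232  0.242] [-0.46  0.55  0.72  0.03  2.33  0.23]
-120 0.05 [ 0.552 -0.19   0.162] [-0.41  0.29  1.15  0.04  1.97 -0.21]
-120 0.11 [ 0.561 -0.219  0.214] [-0.44  0.34  0.99  0.03  2.07 -0.24]
-120 0.14 [ 0.565 -0.234  0.24 ] [-0.46  0.38  0.9   0.03  2.13 -0.26]
7.1 [-0.69173334 -0.30029324 -2.4477347 ] 0.025542336211593863
scene 83 155 [1.610e-02 3.573e-01 3.000e-04 5.200e-03] 0.00112
top 7 3 [ 0.0229  0.0664 -0.0047  0.0074] 0.00107
```

View pics/c3.png

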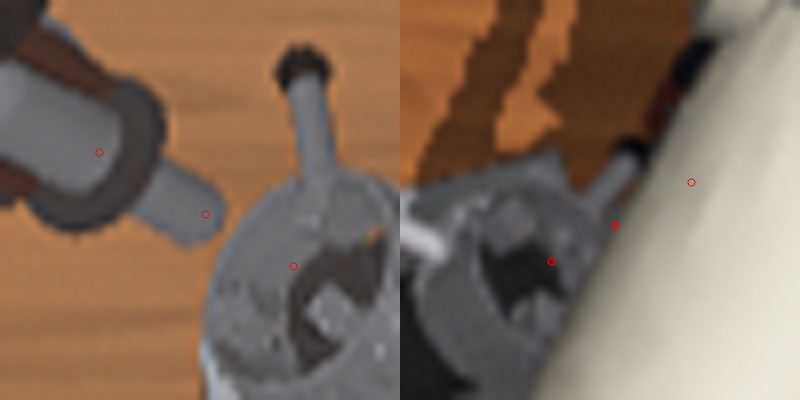

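The left crop (scene) shows the punch axis parallel to the chuck axis and in line with it: tip at about scene (168,214), mouth at about (180,219). In the top view the arm hides the punch. I insert in steps and watch the force.

```bash
python3 - <<'E'
from rob import *
P=lambda h,dx=0,dy=0:held(.364,.0147,0,np.radians(-150),(dx,dy,h))
p,q=P(.105);move_l(p,.1,q);hold(.2);F0=state()["ft_force"]
for h in np.arange(.100,.049,-.004):
    p,q=P(h);move_l(p,.04,q);s=state();f=CR.T@(s["ft_force"]-F0);a=CR.T@(s["ee_pos"]-p);print(round(h,3),f.round(1),(a*1000).round(1))
    if np.linalg.norm(f)>9:break
print(s["time"],s["finger_gap"],s["moment"])
E
```

```text
0.1 [ 1.   0.5 -0. ] [-0.1  0.  -0.4]
0.096 [ 0.9  0.5 -0.6] [-0.   0.1 -0.4]
0.092 [1.  0.3 0.5] [ 0.   0.  -0.4]
0.088 [ 0.3  0.  -0.3] [-0.   0.1 -0.4]
0.084 [ 0.  -0.1 -0.5] [ 0.   0.1 -0.4]
0.08 [0.6 1.  0. ] [-0.   0.1 -0.4]
0.076 [ 1.4  0.1 -0.5] [ 0.   0.1 -0.4]
0.072 [-0.4  0.9 -0.8] [ 0.   0.1 -0.4]
0.068 [-0.2  0.8 -0. ] [-0.   0.1 -0.4]
0.064 [ 0.7  1.1 -0.5] [ 0.   0.1 -0.4]
0.06 [ 0.9  0.3 -0.2] [ 0.   0.1 -0.4]
0.056 [ 1.   0.1 -0.7] [ 0.   0.1 -0.3]
0.052 [ 0.9 -0.3  2. ] [ 0.1 -0.1  0.3]
11.125 0.025539891777736762 [-0.29846862 -0.28958707  0.03828466]
```

```bash
python3 - <<'E'
from rob import *
gripper_open();hold(.3)
s=state();print(s["time"],s["ft_force"],s["finger_force"],s["finger_gap"])
T=Rot.from_quat(s["ee_rot"],scalar_first=True).as_matrix()
move_l(s["ee_pos"]+.11*CR[:,2],.2)
move_to(pol(.11,np.radians(120),.13),cq(np.radians(210)));close()
s=state();print(s["time"],s["joint_pos"])
o=[]
for n,(u,v) in {"scene":(185,218),"top":(310,155)}.items():
    d=get_image(n);np.savez(n+"3.npz",**d)
    im=cv2.resize(d["frame"][v-40:v+40,u-40:u+40],(400,400),interpolation=cv2.INTER_CUBIC)
    for x in proj(d,np.array([cp(0,0,.053),cp(0,0,.10)])): cv2.circle(im,tuple(int(x) for x in ((x-[u-40,v-40]+.5)*5)),3,(0,0,255),1)
    o.append(im)
cv2.imwrite("pics/c4.png",np.hstack(o))
E
```

```text
12.4833 [-0.90947462 -0.58313569 -0.3065366 ] 0.0 0.08790951073837244
15.0667 [-0.74745137  0.35152964  1.08799286  0.30953972  2.13975168  0.12500669]
```

View pics/c4.png

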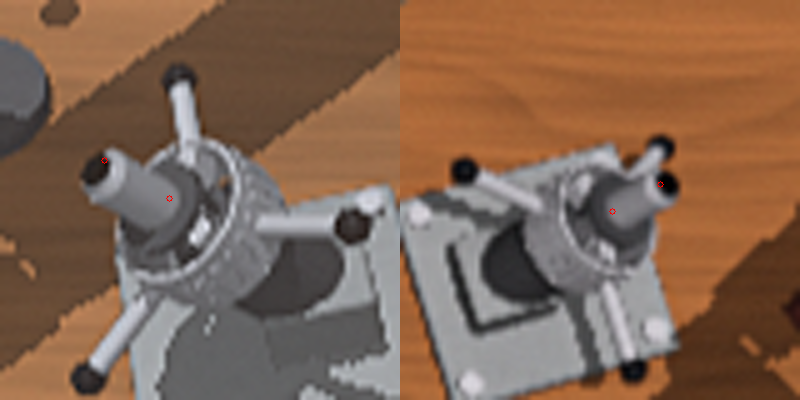

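The punch is seated and let go: collar at about scene (177,216), leaning slightly on the low side. The spokes haven't moved. Next I push the spoke nearest the robot, at scene (180,193).

```bash
cat > push.py <<'E'
from rob import *
def go(r,tdeg,z,v):
    t=np.radians(tdeg);p=pol(r,t,z);move_l(p,v,cq(max(t,0)+np.pi/2));return p
def ft(F0,tdeg,n=4):
    t=np.radians(tdeg);d=CR@[np.sin(t),-np.cos(t),0];f=[]
    for _ in range(n): hold(.02);f.append(state()["ft_force"])
    return -(np.mean(f,0)-F0)@d
E
python3 - <<'E'
from push import *
go(.07,118,.13,.2);go(.07,118,.022,.12);hold(.2)
F0=np.mean([ (hold(.03),state()["ft_force"])[1] for _ in range(6)],0);np.save("F0.npy",F0)
L=[];t=118
while t>52:
    t-=2.5;go(.07,t,.022,.06);f=ft(F0,t,2);L.append((t,round(f,1)))
    if f>8:break
s=state();print(L,s["time"],s["finger_gap"])
E
```

```text
[(115.5, np.float64(0.1)), (113.0, np.float64(0.4)), (110.5, np.float64(0.4)), (108.0, np.float64(0.0)), (105.5, np.float64(1.5)), (103.0, np.float64(5.2)), (100.5, np.float64(4.4)), (98.0, np.float64(4.3)), (95.5, np.float64(3.7)), (93.0, np.float64(2.8)), (90.5, np.float64(4.2)), (88.0, np.float64(4.1)), (85.5, np.float64(4.3)), (83.0, np.float64(4.4)), (80.5, np.float64(4.5)), (78.0, np.float64(4.5)), (75.5, np.float64(4.1)), (73.0, np.float64(4.3)), (70.5, np.float64(3.8)), (68.0, np.float64(4.4)), (65.5, np.float64(3.9)), (63.0, np.float64(4.7)), (60.5, np.float64(4.3)), (58.0, np.float64(4.1)), (55.5, np.float64(4.4)), (53.0, np.float64(3.9)), (50.5, np.float64(4.1))] 24.6167 0.000491880460162079
```

```bash
python3 - <<'E'
from push import *
F0=np.load("F0.npy");L=[];t=50.5;hit=0
while t>-14 and state()["time"]<50:
    t-=(.4 if hit else 1.5);go(.07,t,.022,.05 if not hit else .02);f=ft(F0,t,2 if not hit else 4);L.append((round(t,1),round(float(f),1)))
    if f>5.8:hit=1
    if f>9.5:break
s=state();print(L,s["time"],s["joint_pos"][5])
E
```

```text
[(49.0, 5.5), (47.5, 5.1), (46.0, 3.7), (44.5, 4.5), (43.0, 4.3), (41.5, 4.6), (40.0, 4.6), (38.5, 4.6), (37.0, 4.6), (35.5, 4.7), (34.0, 4.6), (32.5, 3.9), (31.0, 4.4), (29.5, 4.3), (28.0, 4.2), (26.5, 5.1), (25.0, 5.4), (23.5, 5.0), (22.0, 5.5), (20.5, 5.8), (20.1, 7.0), (19.7, 7.4), (19.3, 8.0), (18.9, 7.5), (18.5, 7.8), (18.1, 8.0), (17.7, 8.3), (17.3, 8.5), (16.9, 8.4), (16.5, 9.2), (16.1, 8.9), (15.7, 9.4), (15.3, 9.6)] 34.4 2.1730690582877012
```

```bash
python3 - <<'E'
from push import *
F0=np.load("F0.npy");t=15.3;L=[]
while t>12:
    t-=.4;go(.07,t,.022,.02);f=ft(F0,t,5);L.append(round(float(f),1))
    if f>10.8:break
hold(.3);print(L,ft(F0,t,6),state()["time"])
go(.07,t+14,.022,.1);hold(.1);print(ft(F0,t+14,4))
go(.085,t+14,.14,.2)
move_to(pol(.13,np.radians(110),.16),cq(np.radians(200)))
o=[]
print(state()["time"])
for n,(u,v) in {"scene":(185,218),"top":(310,155)}.items():
    d=get_image(n);np.savez(n+"4.npz",**d)
    im=cv2.resize(d["frame"][v-40:v+40,u-40:u+40],(400,400),interpolation=cv2.INTER_CUBIC)
    for x in proj(d,np.array([cp(0,0,.053),cp(0,0,.10)])): cv2.circle(im,tuple(int(x) for x in ((x-[u-40,v-40]+.5)*5)),3,(0,0,255),1)
    o.append(im)
    X=(cloud(d).reshape(-1,3)-CO)@CR;r=np.hypot(X[:,0],X[:,1]);m=(r<.022)&(X[:,2]>.060)&(X[:,2]<.09);Y=X[m]
    f=least_squares(lambda q:np.hypot(Y[:,0]-q[0]-q[2]*(Y[:,2]-.05),Y[:,1]-q[1]-q[3]*(Y[:,2]-.05))-.013,[0,0,0,0],loss="soft_l1",f_scale=.001)
    c=(r<.024)&(r>.017)&(abs(X[:,2]-.056)<.008);print(n,m.sum(),f.x.round(4),"collar top z",np.median(X[c,2]).round(4),c.sum())
cv2.imwrite("pics/c5.png",np.hstack(o))
E
```

```text
[9.3, 9.8, 9.7, 9.7, 10.2, 10.2, 10.4, 10.4, 10.8] 10.584708749738478 37.8
0.1305024066903467
40.625
scene 100 [-0.0004 -0.0012 -0.0209 -0.0261] collar top z 0.0569 87
top 68 [-0.0004  0.0028  0.0005 -0.0053] collar top z 0.0574 53
```

View pics/c5.png

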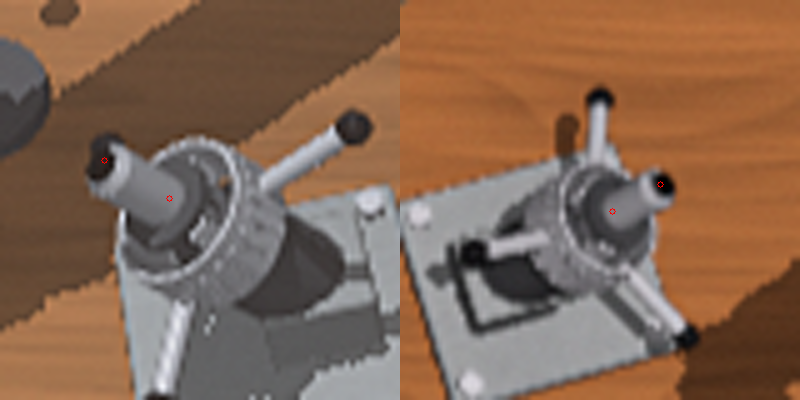

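The punch is now centred and seated (collar centre at about scene (179,217)), and the spokes have turned about 90°. The push peaked at about 10.8 N at r = 70 mm, which is about 9.4 N at 80 mm. The arm is clear, so I hand in.

```bash
python3 -c "
from bench import *
print(job_done(),state()['time'])"
```

```text
the job is handed in; nothing more can be done
the job is handed in; nothing more can be done
```

The medium punch is seated in the smaller chuck and clamped, and the job was handed in at about 41 s; the peak spoke push was about 10.8 N at 70 mm from the axis, jaw forces can't be read directly, and on the way the punch tilted about 20° in the gripper, probably by brushing a spoke ball, which I corrected before inserting.

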